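# Gauge the gap of a two-plate cell

## Robot

A 7-joint arm with a two-finger parallel gripper is mounted at the origin on a cart in front of the work surface, level with it; the furniture and walls round the work are solid. World frame = base frame: x ahead of the robot, y to its left, z up, the work surface at z = 0. Lengths are in mm, angles in rad, forces in N, time in s.
With the tool pointing down it reaches from about 400 to 875 mm from the base axis. Payload 4.4 kg.
Tool frame: the origin (TCP) lies on the mounting face of the last link; the fingertips stand 173 mm ahead of it and the grasp point (between the pads) lies 155 mm ahead of it; z points along the fingers, y is the line along which they close (so a half turn about z gives the same grasp; the last joint's range is limited). The gripper opens to 85 mm and grips with 20 to 120 N. Pads are 22 mm wide; open, the fingers measure 114 mm over their backs; the gripper's body (76 mm by 85 mm) begins 54 mm behind the grasp point. The pads swing forward as they close: fully open they stand 13 mm farther back than shut.
Start: joints at [1.08, 0.628, 0.038, 1.517, -0.027, 0.996, -0.02], TCP at [267.912, -592.232, 404.713] pointing down, gripper open.
Joint ranges: [-3.06, 3.06], [-0.37, 2.12], [-1.25, 1.32], [0.18, 2.47], [-1.1, 4.24], [0.23, 1.98], [-2.94, 2.94]. Speed limits (rad/s): [2.57, 2.57, 3.14, 3.14, 3.14, 3.14, 3.14].

## Interface

Orientations are given as [roll, pitch, yaw] about the fixed x, y, z axes, in that order (R = Rz(yaw) Ry(pitch) Rx(roll)).
In Python, from cell import * gives the robot as it stands. The module is installed in compiled form; this text tells all that it offers.
- The arm moves only by the tool jog_arm, never from a script. Its argument "steps" is a list of rows, each a list of 7 numbers: the opening, from -1 (shut) to 1 (fully open), so that 0 is half open, then the shift along the tool's x, y, z as a fraction of full scale, then the turn, a rotation vector about the tool's x, y, z as a fraction of full scale. A call has 1 to 10 rows; each row shifts and turns the commanded pose from where the row before left it, along the tool's axes as they then stand; what a row does not reach is not made up. Full scale, the value 1, is 500 mm for a shift and 2 rad for a turn. A row lasts 1/8 s, in which the tool goes at most 62.5 mm and 10.7 degrees, less where a joint would pass 70% of its speed; a pose out of reach is approached as far as the arm can. A call with a number of a shift or a turn outside -1 to 1 is refused whole. A call with a gripper value outside its range is refused whole. The fingers move at their own pace and stop on an object; the grip force is fixed at half the most. Time passes only in rows, so rows that do not move let the fingers close. It gives the time, the measured TCP pose, the force, the opening and the grip force at its end, in the units of the state.
- read_state(): the state, without advancing time (a new reading comes with each control period).
- get_image(name): name is "scene" or "top"; returns a dict with "pixels" (420x560x3 uint8, red, green, blue), "depth" (420x560 float32, mm along the optical axis (not along the pixel's ray), 0 where there is no reading), "vertical_fov" (degrees; the focal length in pixels is half the picture's height over the tangent of half this angle, whatever the lens; pixels are square), "cx", "cy" (the principal point, pixels), "k1" (the pictures are not rectified: a ray, as slopes to the right and down, at radius r is drawn at 1 + k1 r^2 times it, then the intrinsics apply), "R" (3x3) and "t" (3): a world point X has camera coordinates R X + t. Camera axes: x right, y down, z forward; pixel columns grow to the right and rows downward; lengths in mm; the calibration is good to about 2 mm. A picture is of the moment at which its call begins.
- finish_job(): hands the job in; it is judged then, once.
The state is a dict: "clock": time; "qpos": joint angles; "qd": joint speeds; "tau": joint torques, N m; "eef_pos": TCP position; "tool_rot": TCP orientation; "force": force on the tool from outside, world axes, zero at the start; "torque": the same for the moment, N m; "width": finger opening in mm; "gripper_force": force on a finger pad.
Only numpy, scipy, OpenCV 4.12 (cv2) and the standard library are available. Lean on these libraries where they do the work, as an engineer would, in place of code of your own. Each camera call takes 0.05 s, during which the arm holds its last target. There are 200 camera calls.

## Task

Draw the taper gauge (wedge blade, flat rectangular handle) straight up out of the stand and slide its blade upright, tip first, down into the gap between the two upright plates of the cell, until it drags snugly against both plates. Push gently, do not force it, and leave the round-handled gauge and the other things on the worktop alone. Finish still holding the gauge by its handle at that snug depth; do not let go.

Things in the scene. Friction and masses are not known exactly. Their poses are not given: they have to be found in the camera images.
- gauge: Taper gauge, 90 g: grey handle 16 (x) x 34 (y) x 45 mm (z) over a steel wedge blade 20 mm wide (y). Origin: middle of the handle's underside (shoulder), z up. Blade reaches 75 mm below it: 3 mm thick (x) at the tip, growing 1 mm per 10 mm to 10 mm. Starts upright in one of the stand's two slots (varies), hanging by its shoulder; grip the handle across its 16 mm from above.
- gauge_tip (a point): Middle of the taper gauge's blade tip, 75 mm below its origin; at the start 15 mm above the worktop.
- spare_gauge: The other gauge, to be left alone: parallel blade 5 x 20 mm, 60 mm long, under a round grey knob, 24 mm across (30 mm at its foot), 35 mm high. Origin at the knob's underside, z up. Hangs in the other slot.
- stand: White stand, fixed: a top plate 46 (x) x 156 (y) x 10 mm on two end legs, upper face 90 mm above the worktop, with two slots 13 (x) x 23 mm (y) at y = -37 and +37 mm. Origin on the worktop under its centre. Gauges hang with their x and y along the stand's.
- cell_base: Base of the two-plate cell, fixed on the worktop: grey, 170 (x) x 110 (y) mm, with two rails along x. Origin on the worktop under its centre, z up. The floor between the plates is 30 mm above the worktop, 74 mm under the plates' top edges. Nothing of the cell stands higher than 114 mm.
- cross_slide (a joint): Free-running slide on the base's rails that carries both plates, 8 mm either way along the base's x (value in m, + towards +x). 0.1 N friction and a very weak centring spring: the plates centre themselves on a blade that comes in a little off.
- fixed_plate: Fixed plate of the cell, on its -x side: aluminium, 70 mm wide (y), 8 mm thick, screwed to the cross slide. Origin at the middle of the top edge of its upright inner face, 104 mm above the worktop; axes as the base's. Above that edge a lip 9 mm high flares outward by 30 degrees as lead-in. The middle of the gap is midway between the two plates' origins.
- set_plate: Set plate, on the +x side, mirror image of the fixed plate, origin likewise. Clamped at a gap (x distance of the origins) of 5.5 to 8.5 mm, different each time. The wedge touches both plates with its tip 25 to 55 mm below the top edges. From there the drag rises gradually; snug is a push of about 4 to 8 N along the blade. A plate must end with 1 to 15 N on it and never get over 25 N.
- beaker: Clear beaker, 62 mm across, 70 mm high; bystander, origin under its centre.
- vial: Small vial, 22 mm across, 54 mm high; bystander, origin under its centre.
- marker: Marker pen lying on the worktop, 128 mm long, 11 mm thick; bystander.
Not all that is in view belongs to the job. Leave any blue look-alike of the gauge alone.

How it is judged (in metres and radians):
On the way, in this order (a step that is already met when the one before it is completed fails the run):
1. the gauge is out of the stand: blade tip above the stand's top, held by the fingers (height (world z) of gauge above 0.17 m and contact force between the fingers and gauge above 1 N), for 0.1 s.
2. the blade has entered the gap: upright and tip first, tip over 8 mm below the plates' top edges (z of gauge in the frame of fixed_plate below 0.067 m and x of gauge in the frame of fixed_plate above 0 m and x of gauge in the frame of set_plate below 0 m and y of gauge in the frame of fixed_plate between -0.03 and 0.03 m and angle between gauge's own z axis and vertical below 0.2 rad), for 0.1 s.
At the end, for the whole second after the job is handed in: The blade stands upright (7 deg) and square (8 deg) in the gap, at least 18 mm deep, its middle within 25 mm of the plates' middle; it presses on each plate with 1 to 15 N, is at rest, the fingers still hold its handle, and the robot does not lean on the cell (contact force between gauge and fixed_plate between 1 and 15 N and contact force between gauge and set_plate between 1 and 15 N and z of gauge in the frame of fixed_plate between 0.006 and 0.057 m and x of gauge in the frame of fixed_plate above 0 m and x of gauge in the frame of set_plate below 0 m and y of gauge in the frame of fixed_plate between -0.025 and 0.025 m and angle between gauge's own z axis and vertical below 0.12 rad and angle between the x axis of gauge and the x axis of fixed_plate, either way round below 0.15 rad and contact force between the fingers and gauge above 1 N and linear speed of gauge below 0.01 m/s and contact force between the arm and cell_base below 0.5 N); the arm keeps its last pose, push and grip.
It fails at once if the gauge is forced: over 25 N on a plate (contact force between gauge and fixed_plate above 25 N or contact force between gauge and set_plate above 25 N).
It fails at once if the round-handled gauge is disturbed (moved over 15 mm) (distance of spare_gauge from where it was at the start of the episode above 0.015 m).
It fails at once if a bystander is moved over 30 mm (distance of any of beaker, vial, marker from where it was at the start of the episode above 0.03 m).
It also fails if it takes over 38 s, if anything falls off the work surface, if the arm or the gripper's body presses on something with over 40 N, if the wrist force passes 120 N, or if a joint passes its speed limit or range.

## Working session

There is one attempt and no reset: what is moved stays moved. The work goes in short steps, Python scripts to look and compute and a tool call to move; the robot and the scene stay as the last step left them, time stands still between calls to the robot, and variables do not carry over. Pictures are saved under pics/ and viewed, at most 10 in all, crops included, and the job is handed in when it is done.

Besides the shell and the picture viewer there is one more tool, called after ">>>" as name(argument=value, ...), one argument or row to a line, values as JSON. jog_arm: Moves the arm, as the interface text tells. Shift numbers are shares of 500 mm and turn numbers shares of 2 rad, none past 1 either way. Its arguments: {"type":"object","properties":{"steps":{"type":"array"}},"required":["steps"]}

```bash
mkdir -p pics
cat > h.py <<'E'
from cell import *
import numpy as np, cv2
def cloud(im):
    h,w=im["depth"].shape; f=h/2/np.tan(np.radians(im["vertical_fov"])/2)
    K=np.array([[f,0,im["cx"]],[0,f,im["cy"]],[0,0,1.]])
    uv=np.stack(np.meshgrid(np.arange(w),np.arange(h)),-1).reshape(-1,1,2).astype(float)
    s=cv2.undistortPoints(uv,K,np.array([im["k1"],0,0,0.])).reshape(h,w,2)
    d=im["depth"].astype(float)
    R,t=np.array(im["R"]),np.array(im["t"])
    rays=np.dstack([s,np.ones((h,w))])@R   # world dirs
    c=-R.T@t
    return c,rays,c+rays*d[...,None]
E
python3 - <<'E'
from h import *
s=read_state(); print(s)
for n in("scene","top"):
    im=get_image(n); np.savez(f"{n}0.npz",**im)
    cv2.imwrite(f"pics/{n}0.png",cv2.resize(im["pixels"][...,::-1],None,fx=1.4,fy=1.4))
    c,r,P=cloud(im); print(n,c,im["vertical_fov"],im["k1"],(im["depth"]>0).mean())
E
```

```text
{'clock': 0.0, 'qpos': array([ 1.08021137,  0.62935333,  0.03845644,  1.51841287, -0.02698892,
        0.99632726, -0.02004037]), 'qd': array([-1.42097513e-03, -2.76789052e-05,  5.19393848e-05,  1.15835491e-03,
       -6.71467379e-04,  4.80671016e-04,  1.12047362e-04]), 'tau': array([ 2.43268505e-04, -5.63407087e+01,  1.22583054e+00, -1.93444258e+01,
        1.09043575e-02,  1.03258953e-02,  4.12532046e-06]), 'eef_pos': array([ 267.77188029, -591.93390708,  403.77003462]), 'tool_rot': array([-3.13961083e+00,  4.56347263e-05,  4.24737914e-01]), 'force': array([-0.36785272,  0.46689956, -0.62619152]), 'torque': array([-0.08678179,  0.01726127,  0.025767  ]), 'gripper_force': 0.0, 'width': 85.35983007502968}
scene [113.22656392 747.81914706 595.795519  ] 50.47779111787992 0.001869538198869381 0.9457227891156462
top [ 364.51400281   84.56522946 1094.11459347] 49.60780601547322 -0.0025871566002003982 0.9959481292517007
```

View pics/top0.png

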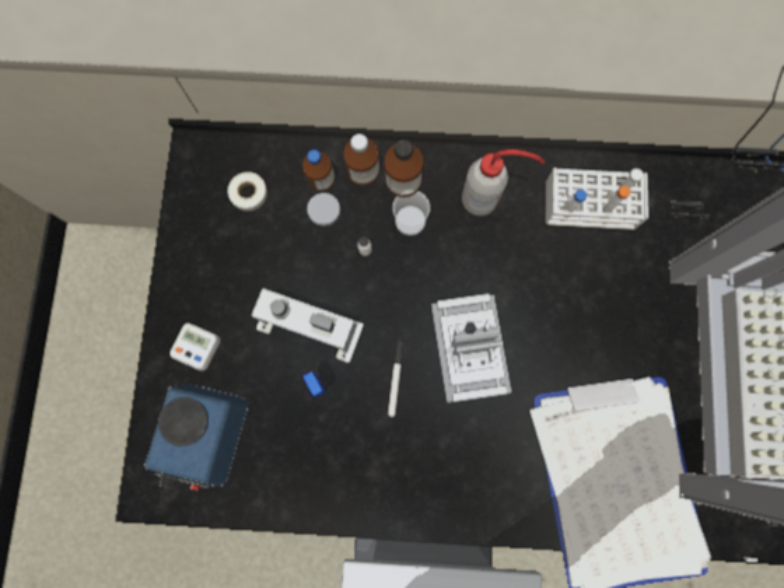

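View pics/scene0.png

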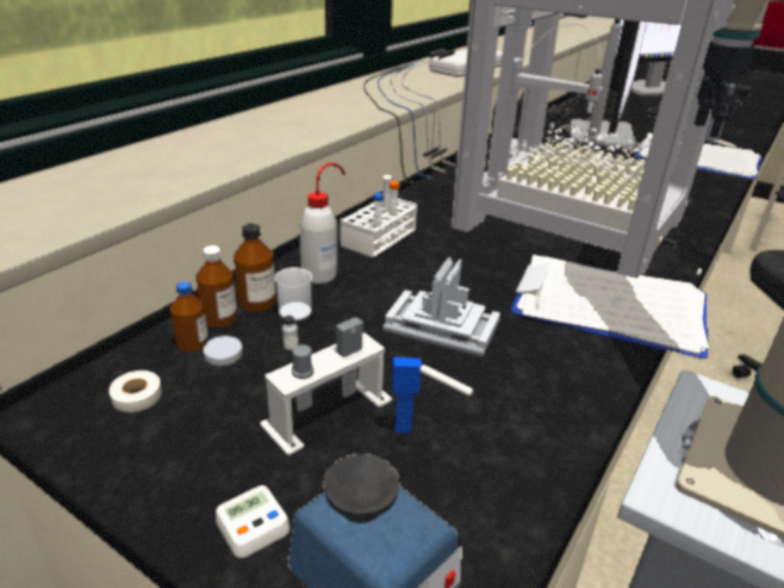

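The top view shows the stand at (307,325), with the rectangular taper handle at (322,322) and the round knob at (279,308). The cell is at (470,347) with its plates at about (475,338). The blue decoy is at (313,383), the marker at (396,380), the vial at (364,245) and the beaker at (411,212). The scene view agrees.

Run:
```python
from h import *
V=1.4
def slc(P,px,lo,hi,box):
    m=np.zeros(P.shape[:2],bool); u0,v0,u1,v1=[int(b/V) for b in box]
    m[v0:v1,u0:u1]=1
    return m&(P[...,2]>lo)&(P[...,2]<hi)
D={n:dict(np.load(n+"0.npz")) for n in("top","scene")}
def rect(p,name):
    r=cv2.minAreaRect(p[:,:2].astype(np.float32)); print(name,len(p),"c",np.round(r[0],1),"size",np.round(r[1],1),"ang",round(r[2],1),"zmed",np.round(np.median(p[:,2]),1))
im=D["top"];c,r,P=cloud(im)
print("table z",np.median(P[int(300/V),int(200/V):int(240/V),2]),np.median(P[int(450/V),int(300/V):int(500/V),2]))
# cast rays onto known planes for masked pixels
def onplane(m,z): 
    k=(z-c[2])/r[...,2]; return (c+r*k[...,None])[m]
for nm,lo,hi,z,box in [("standtop",75,100,90,(240,280,370,365)),("handle",120,150,135,(300,300,345,345)),("knob",110,140,125,(262,290,298,325)),
   ("base",5,60,15,(420,285,520,410)),("plates",85,125,113,(430,300,510,380)),("cell>60",60,125,113,(430,300,510,380)),("blue",20,300,100,(290,360,335,405))]:
    m=slc(P,im["pixels"],lo,hi,box)
    if m.sum()>3: rect(P[m],nm+" depth"); rect(onplane(m,z),nm+" plane")
np.set_printoptions(linewidth=250,suppress=True)
print(P[225:268:1,325:356:2,2].round().astype(int))
im=D["scene"];c,r,P=cloud(im)
for nm,lo,hi,box in [("handle",100,150,(325,310,375,360)),("knob",100,150,(285,335,320,380)),("standtop",84,95,(250,320,400,400)),("plates",60,130,(420,250,480,330)),("base",8,40,(370,270,510,360))]:
    m=slc(P,0,lo,hi,box); rect(P[m],"S "+nm); print(P[m][:,2].min(),P[m][:,2].max())
u0,v0,u1,v1=[int(b/V) for b in(370,240,510,360)]
a=cv2.resize(im["pixels"][v0:v1,u0:u1,::-1],None,fx=5,fy=5,interpolation=2)
t=D["top"]["pixels"][195:300,295:375,::-1]; b=cv2.resize(t,None,fx=4,fy=4,interpolation=2)
H=max(a.shape[0],b.shape[0]); out=np.zeros((H,a.shape[1]+b.shape[1],3),np.uint8); out[:a.shape[0],:a.shape[1]]=a; out[:b.shape[0],a.shape[1]:]=b
out=out[:600,:]; print(out.shape,u0,v0); cv2.imwrite("pics/crop1.png",cv2.resize(out,None,fx=min(1,800/out.shape[1]),fy=min(1,800/out.shape[1])))
```

```text
table z 0.8131295450734797 -0.18018109716103936
standtop depth 1180 c [529. 249.] size [157.2  46.9] ang 73.8 zmed 90.2
standtop plane 1180 c [528.1 248.1] size [157.9  47.3] ang 73.7 zmed 90.0
handle depth 130 c [518.4 212.6] size [33.7 17.1] ang 72.7 zmed 134.6
handle plane 130 c [517.6 212.1] size [35.1 17. ] ang 75.0 zmed 135.0
knob depth 102 c [538.3 283.3] size [21.9 21.7] ang 12.8 zmed 125.0
knob plane 102 c [537.6 282.9] size [22.5 21.8] ang 5.6 zmed 125.0
base depth 2825 c [513.1 -21. ] size [210.  155.4] ang 3.7 zmed 26.7
base plane 2825 c [512.  -20.1] size [208.4 154.2] ang 3.7 zmed 15.0
plates depth 310 c [506.9 -30.7] size [22.8 69.8] ang 11.8 zmed 107.9
plates plane 310 c [504.9 -29.3] size [25.2 71.7] ang 11.6 zmed 113.0
cell>60 depth 463 c [506.8 -31. ] size [60.1 70.3] ang 11.3 zmed 103.5
cell>60 plane 463 c [500.5 -28.8] size [57.3 74.2] ang 11.2 zmed 113.0
blue depth 160 c [425.  219.4] size [34.8 17. ] ang 33.9 zmed 119.3
blue plane 160 c [424.9 219.4] size [38.9 19.7] ang 34.5 zmed 100.0
[[  32   32   30   27   29   30   30   28   32   29   29   30   31   30    
[... 3331 characters left out ...]
 26   30   28   28   30   30   31   31   32   30   30   31   31   28   31   29]
 [  30   30   26   30   32   32   32   30   30   29   27   30   34   30   30   29]]
S handle 399 c [515.7 212.5] size [36.  18.4] ang 73.3 zmed 124.1
100.1838827208723 138.74604663037655
S knob 248 c [536.3 283.7] size [22.8 24.1] ang 59.3 zmed 120.2
100.00845817587737 128.7696197274514
S standtop 1261 c [497.  258.6] size [159.  113.6] ang 69.3 zmed 91.8
84.03095807119576 94.98737766779556
S plates 593 c [504.3 -31.7] size [60.7 77.3] ang 12.7 zmed 88.4
60.033494042402026 116.03381123990266
S base 1847 c [498.1   0.1] size [171.1 172.6] ang 12.9 zmed 23.9
8.029471701189664 39.97306146270785
(430, 820, 3) 264 171
```

View pics/crop1.png

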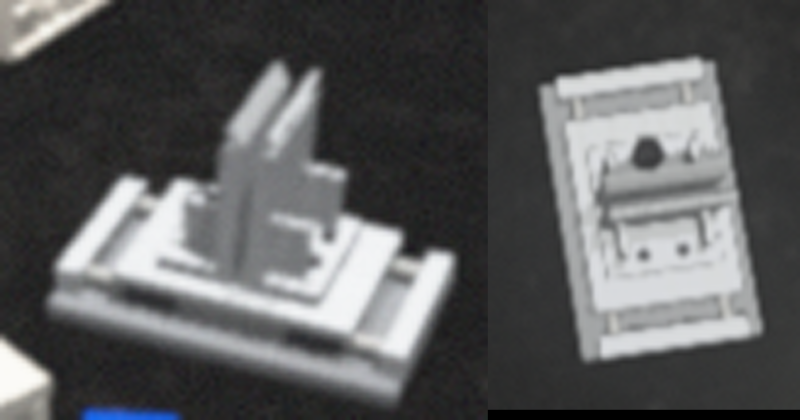

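The crop shows the two plates with outward lips and the gap running along the cell's y. The scene view also shows the gripper starting beside the grey frame. I'll check clearance around that frame and measure the gap before moving.

Run:
```python
from h import *
np.set_printoptions(linewidth=200,suppress=True)
psi=np.radians(11.8);ex=np.array([np.cos(psi),np.sin(psi)]);ey=np.array([-ex[1],ex[0]]);o=np.array([507,-31.])
for n in("top","scene"):
    im=dict(np.load(n+"0.npz"));c,r,P=cloud(im);Q=P.reshape(-1,3)
    m=(Q[:,2]>45)&(Q[:,2]<125)&(np.hypot(*(Q[:,:2]-o).T)<60);q=Q[m];a=(q[:,:2]-o)@ex;b=(q[:,:2]-o)@ey
    for lo in range(45,120,5):
        k=(q[:,2]>lo)&(q[:,2]<=lo+5)&(abs(b)<30)&(abs(a)<30)
        h,_=np.histogram(a[k],bins=np.arange(-26,28,2)); print(n,lo,h)
    print("y' ext",[np.percentile(b[q[:,2]>85],p).round(1) for p in(0.5,1,99,99.5)])
    # obstacles
    m=(Q[:,2]>150)&(Q[:,0]>150)&(Q[:,0]<800)&(Q[:,1]<350)&(Q[:,1]>-900)&(Q[:,2]<900);q=Q[m]
    for y0 in range(-900,350,50):
        k=(q[:,1]>=y0)&(q[:,1]<y0+50)
        if k.sum()>5:print(n,"obst y",y0,k.sum(),"x",np.percentile(q[k,0],[1,10,50,90]).round(),"zmax",q[k,2].max().round())
```

```text
top 45 [1 0 0 1 0 1 0 5 0 0 0 0 0 0 4 2 0 0 0 0 0 0 0 2 2 2]
top 50 [1 1 0 0 1 1 0 5 0 0 0 0 0 0 7 0 0 0 0 0 0 0 0 5 5 3]
top 55 [1 0 0 0 1 0 1 4 0 0 0 0 0 0 5 1 0 0 0 0 0 0 0 0 0 1]
top 60 [2 1 3 1 1 2 0 6 0 0 0 0 0 0 5 0 0 0 0 0 0 1 2 2 1 1]
top 65 [2 4 1 4 5 3 4 6 0 0 0 0 0 0 7 0 0 0 0 0 0 2 2 3 3 4]
top 70 [0 0 0 0 0 0 0 4 0 0 0 0 0 0 7 0 0 0 0 0 0 0 0 0 0 0]
top 75 [0 0 0 0 0 0 0 8 0 0 0 0 0 0 5 0 0 0 0 0 0 0 0 0 0 0]
top 80 [0 0 0 0 0 0 0 4 0 0 0 0 0 0 9 0 0 0 0 0 0 0 0 0 0 0]
top 85 [0 0 0 0 0 0 0 6 0 0 0 0 0 0 6 1 0 0 0 0 0 0 0 0 0 0]
top 90 [0 0 0 0 0 0 0 5 0 0 0 0 0 0 9 0 0 0 0 0 0 0 0 0 0 0]
top 95 [ 0  0  0  0  0  0  0 10  0  0  0  0  0  0  4  1  0  0  0  0  0  0  0  0  0  0]
top 100 [ 0  0  0  0  0  0  0 12  2  0  4  8  0  0  8 11  0  0  0  0  0  0  0  0  0  0]
top 105 [ 0  0  0  0  0  0  0  8  3  6 16  2  0  0  4 17 16  4  7  0  0  0  0  0  0  0]
top 110 [ 0  0  0  0  0  0  0  6 20 12  3  0  0  0  0  2 14 21  8  0  0  0  0  0  0  0]
top 115 [0 0 0 0 0 0 0 1 1 1 0 0 0 0 0 0 0 1 0 0 0 0 0 0 0 0]
y' ext [np.float64(-34.2), np.float64(-34.0), np.float64(35.0), np.float64(35
[... 1642 characters left out ...]
3.] zmax 386.0
scene obst y -750 380 x [279. 280. 642. 643.] zmax 458.0
scene obst y -700 1550 x [280. 294. 643. 673.] zmax 458.0
scene obst y -650 413 x [275. 281. 295. 495.] zmax 458.0
scene obst y -600 1953 x [231. 237. 262. 297.] zmax 481.0
scene obst y -550 706 x [227. 233. 251. 447.] zmax 481.0
scene obst y -500 1087 x [280. 388. 596. 622.] zmax 485.0
scene obst y -450 2259 x [280. 280. 614. 642.] zmax 489.0
scene obst y -400 6795 x [280. 286. 352. 664.] zmax 493.0
scene obst y -350 132 x [702. 703. 718. 723.] zmax 373.0
scene obst y -150 16 x [771. 771. 774. 775.] zmax 199.0
scene obst y -100 41 x [763. 770. 773. 777.] zmax 217.0
scene obst y -50 181 x [758. 760. 772. 782.] zmax 212.0
```

The frame stands at x≥280, y about −400 to −720, so I'll withdraw radially inward first and swing past its post afterwards.

>>> jog_arm(
  steps=[
    [0,0,-0.04,0,0,0,0],
    [0,0,-0.08,0,0,0,0],
    [0,0,-0.09,0,0,0,0],
    [0,0,-0.09,0,0,0,0],
    [0,0,-0.09,0,0,0,0],
    [0,0,-0.08,0,0,0,0],
    [0,0,0,0,0,0,0],
  ],
)

```text
clock: 0.98
eef_pos: [169.7, -375.5, 404.6]
tool_rot: [-3.138, 0.0, 0.425]
force: [-0.3, -0.7, 0.5]
width: 42.6
gripper_force: 0.0
```

Run:
```python
from h import *
s=read_state(); print(s["clock"],s["eef_pos"],s["tool_rot"],s["qpos"],s["force"])
im=get_image("scene"); c,r,P=cloud(im); Q=P.reshape(-1,3)
im2=dict(np.load("scene0.npz"));P0=cloud(im2)[2].reshape(-1,3)
for z0 in range(150,520,40):
    for nm,A in(("now",Q),):
        m=(A[:,2]>z0)&(A[:,2]<z0+40)&(A[:,0]>60)&(A[:,0]<420)&(A[:,1]>-470)&(A[:,1]<-250); a=A[m]
        if m.sum()>5:
            f=a[a[:,0]>265]; g=a[a[:,0]<=265]
            print(z0,"post n",len(f),f.size and np.percentile(f,[2,98],0)[:,:2].round().tolist(),"arm",len(g),g.size and np.percentile(g,[2,98],0)[:,:2].round().tolist())
cv2.imwrite("pics/s1.png",im["pixels"][...,::-1])
```

```text
0.975 [ 169.73791773 -375.52145051  404.56773987] [-3.13838952e+00  7.36465310e-05  4.24853358e-01] [ 1.05201224  0.29566383  0.03346735  2.13750163 -0.0151168   0.7118415
 -0.05043704] [-0.28788518 -0.73314192  0.45468348]
150 post n 360 [[280.0, -463.0], [412.0, -370.0]] arm 0 0
190 post n 323 [[280.0, -419.0], [319.0, -372.0]] arm 0 0
230 post n 340 [[280.0, -417.0], [318.0, -370.0]] arm 302 [[148.0, -398.0], [190.0, -338.0]]
270 post n 367 [[280.0, -417.0], [318.0, -369.0]] arm 486 [[137.0, -416.0], [201.0, -317.0]]
310 post n 388 [[280.0, -413.0], [318.0, -368.0]] arm 677 [[135.0, -424.0], [204.0, -310.0]]
350 post n 415 [[280.0, -411.0], [319.0, -366.0]] arm 528 [[148.0, -367.0], [204.0, -335.0]]
390 post n 436 [[280.0, -413.0], [318.0, -366.0]] arm 501 [[159.0, -365.0], [205.0, -335.0]]
430 post n 893 [[280.0, -452.0], [415.0, -366.0]] arm 362 [[172.0, -365.0], [205.0, -335.0]]
470 post n 700 [[280.0, -442.0], [415.0, -365.0]] arm 237 [[184.0, -380.0], [217.0, -340.0]]
```

View pics/s1.png

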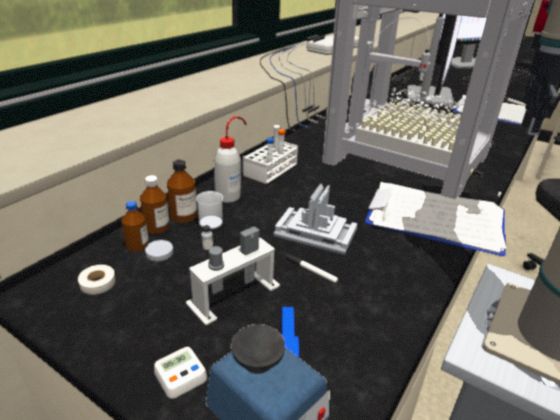

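The wrist is now clear of the frame, whose front post corner is at (280,−366). The blue look-alike has shifted in the picture to (290,330), so I'll check on it later. I'll swing around the post at about 380 mm radius.

>>> jog_arm(
  steps=[
    [0,0,-0.064,0,0,0,0],
    [0,0.09,-0.016,0,0,0,0],
    [0,0.09,-0.016,0,0,0,0],
    [0,0.09,-0.016,0,0,0,0],
    [0,0.085,-0.054,0,0,0,0],
    [0,0.085,-0.054,0,0,0,0],
    [0,0.085,-0.054,0,0,0,0],
    [0,0.074,-0.064,0,0,0,0],
    [0,0.074,-0.064,0,0,0,0],
    [0,0,0,0,0,0,0],
  ],
)

```text
clock: 2.28
eef_pos: [397.5, -53.2, 404.8]
tool_rot: [-3.141, -0.003, 0.432]
force: [-0.8, -0.3, -0.2]
width: 43.1
gripper_force: 0.0
```

>>> jog_arm(
  steps=[
    [0,0.073,-0.064,0,0,0,0],
    [0,0.073,-0.064,0,0,0,0],
    [0,0.073,-0.064,0,0,0,0],
    [0,0.073,-0.064,0,0,0,0],
    [0,0.073,-0.064,0,0,0,0],
    [0,0.073,-0.064,0,0,0,-0.086],
    [0,0,0,0,0,0,-0.086],
    [0,0,0,0,0,0,-0.086],
    [0,0,0,0,0,0,-0.086],
    [0,0,0,0,0,0,-0.086],
  ],
)

```text
clock: 3.52
eef_pos: [516.4, 207.5, 404.3]
tool_rot: [3.141, 0.0, 1.288]
force: [0.6, -0.2, -0.2]
width: 42.4
gripper_force: 0.0
```

Run:
```python
from h import *
im=get_image("scene"); c,r,P=cloud(im)
hsv=cv2.cvtColor(im["pixels"],cv2.COLOR_RGB2HSV)
m=(hsv[...,0]>105)&(hsv[...,0]<130)&(hsv[...,1]>200)&(hsv[...,2]>120); m[:, 400:]=0
q=P[m];print(m.sum(),np.percentile(q,[2,50,98],0).round())
cv2.imwrite("pics/s2.png",im["pixels"][...,::-1])
s=read_state();print(s["clock"],s["eef_pos"],s["tool_rot"],s["qpos"])
```

```text
558 [[349. 224.   2.]
 [388. 271.  15.]
 [429. 309.  20.]]
3.575 [516.45657179 207.44884127 404.22368832] [-3.14157181e+00  3.93300474e-04  1.29308261e+00] [-0.16168186  0.51939829 -0.4075819   1.7745398   0.25424274  0.89993305
 -0.95823148]
```

View pics/s2.png

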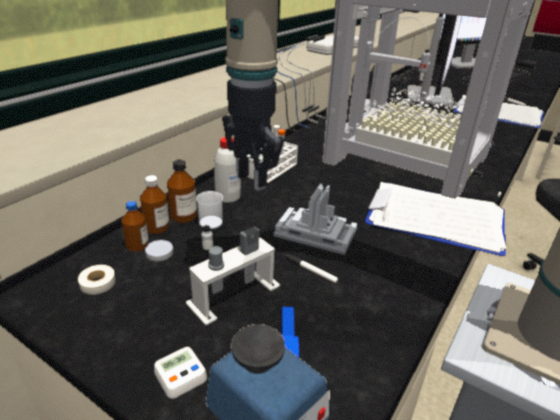

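The arm is directly above the taper handle, which is at (249,240). The blue decoy has toppled and lies clear of the work at about (388,271). I'll descend and grip.

>>> jog_arm(
  steps=[
    [0,0.01,0,0.06,0,0,0],
    [0,0,0,0.06,0,0,0],
    [0,0,0,0.06,0,0,0],
    [0,0,0,0.05,0,0,0],
    [0,0,0,0.032,0,0,0],
    [0,0,0,0,0,0,0],
    [-1,0,0,0,0,0,0],
    [-1,0,0,0,0,0,0],
    [-1,0,0,0,0,0,0],
    [-1,0,0,0,0,0,0],
  ],
)

```text
clock: 4.82
eef_pos: [517.1, 213.9, 274.8]
tool_rot: [3.14, -0.001, 1.285]
force: [-0.3, -0.7, 5.9]
width: 14.8
gripper_force: 59.0
```

Run:
```python
from h import *
s=read_state();print({k:s[k] for k in("clock","eef_pos","tool_rot","force","width","gripper_force")})
```

```text
{'clock': 4.825, 'eef_pos': array([517.09748708, 213.9333358 , 274.81510327]), 'tool_rot': array([ 3.13979053e+00, -1.39986004e-03,  1.28467158e+00]), 'force': array([-0.29907802, -0.73723795,  5.88220917]), 'width': 14.784743947301477, 'gripper_force': 58.95733416080475}
```

>>> jog_arm(
  steps=[
    [-1,0,0,0,0,0,0],
    [-1,0,0,-0.01,0,0,0],
    [-1,0,0,-0.03,0,0,0],
    [-1,0,0,-0.04,0,0,0],
    [-1,0,0,-0.05,0,0,0],
    [-1,0,0,-0.05,0,0,0],
    [-1,0,0,-0.05,0,0,0],
    [-1,0,0,-0.02,0,0,0],
    [-1,0,0,0,0,0,0],
  ],
)

```text
clock: 5.95
eef_pos: [516.6, 213.6, 399.4]
tool_rot: [3.141, -0.001, 1.285]
force: [-0.5, -0.3, -0.8]
width: 15.2
gripper_force: 58.4
```

Run:
```python
from h import *
s=read_state();print({k:s[k] for k in("clock","eef_pos","tool_rot","force","width","gripper_force")})
im=get_image("scene"); np.savez("lift.npz",**im); c,r,P=cloud(im)
cv2.imwrite("pics/s3.png",cv2.resize(im["pixels"][80:300,160:380,::-1],None,fx=2.5,fy=2.5,interpolation=2))
```

```text
{'clock': 5.95, 'eef_pos': array([516.63785062, 213.6347317 , 399.35021169]), 'tool_rot': array([ 3.14057355e+00, -6.82263906e-04,  1.28461427e+00]), 'force': array([-0.52156405, -0.25483638, -0.75073152]), 'width': 15.24123665270448, 'gripper_force': 58.428282737731934}
```

View pics/s3.png

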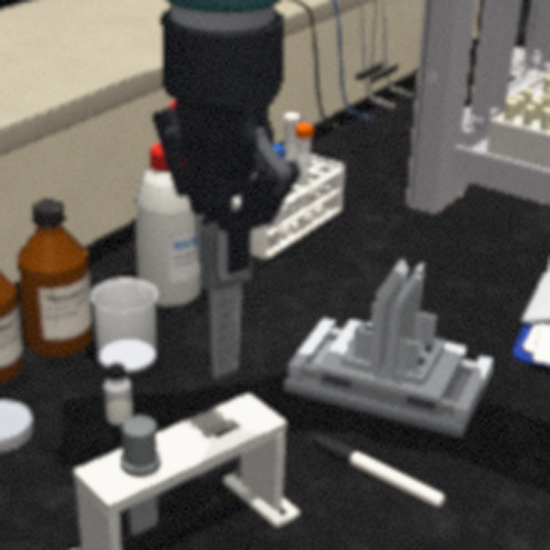

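The gauge is out and hanging upright in the fingers at crop (225,330), with its tip about 140 mm high. Next I carry it over the cell and turn it square.

>>> jog_arm(
  steps=[
    [-1,-0.048,0.012,0,0,0,0],
    [-1,-0.068,0.017,0,0,0,0],
    [-1,-0.075,0.019,0,0,0,0],
    [-1,-0.075,0.019,0,0,0,0],
    [-1,-0.075,0.019,0,0,0,0],
    [-1,-0.075,0.019,0,0,0,0],
    [-1,-0.058,0.015,0,0,0,-0.082],
    [-1,0,0,0,0,0,-0.082],
    [-1,0,0,0,0,0,-0.082],
    [-1,0,0,0,0,0,0],
  ],
)

```text
clock: 7.25
eef_pos: [507.0, -30.9, 397.7]
tool_rot: [-3.14, -0.001, 1.775]
force: [0.6, 0.1, -0.8]
width: 15.2
gripper_force: 58.4
```

Run:
```python
from h import *
np.set_printoptions(linewidth=200,suppress=True)
s=read_state();print({k:s[k] for k in("clock","eef_pos","tool_rot","force","width","gripper_force")})
psi=np.radians(11.8);ex=np.array([np.cos(psi),np.sin(psi)]);ey=np.array([-ex[1],ex[0]]);o=np.array([507,-31.])
e=s["eef_pos"][:2]-o; print("tcp cell",e@ex,e@ey)
im=get_image("scene"); c,r,P=cloud(im);Q=P.reshape(-1,3)
k=(np.hypot(*(Q[:,:2]-o).T)<45)&(Q[:,2]>60)&(Q[:,2]<225);q=Q[k];a=(q[:,:2]-o)@ex;b=(q[:,:2]-o)@ey
for lo in range(60,225,10):
    j=(q[:,2]>lo)&(q[:,2]<=lo+10)&(abs(b)<36)&(abs(a)<26); print(lo,np.histogram(a[j],bins=np.arange(-20,21,2))[0],np.percentile(b[j],[3,97]).round(1) if j.sum() else "")
v=im["pixels"][80:280,230:400,::-1]; cv2.imwrite("pics/s4.png",cv2.resize(v,None,fx=3,fy=3,interpolation=2))
```

```text
{'clock': 7.25, 'eef_pos': array([506.98226041, -30.90822932, 397.66392907]), 'tool_rot': array([-3.13958418, -0.00119983,  1.77485619]), 'force': array([ 0.6392296 ,  0.10719517, -0.76014255]), 'width': 15.17342375609086, 'gripper_force': 58.371498584747314}
tcp cell 0.0014020387222381352 0.09345900436432476
60 [ 6  9 14 15  4  3  3  1  0  0 12  4  3  1  4  1  3  3  5  3] [-26.   34.8]
70 [ 0  1  9 27  3  2  3  1  0  0 14  2  4  3  2  0  1  0  0  0] [-26.5  35.1]
80 [ 0  0  5 23  4  4  4  0  0  1 13  4  2  4  2  0  0  0  0  0] [-29.7  35.5]
90 [ 0  0 14 20  4  4  3  0  0  0 26  5  3  2  1  0  0  0  0  0] [-32.2  35.1]
100 [ 0  0  8 25 14  2  4  2  0  0 34 15  5  2  2  0  0  0  0  0] [-31.1  35.2]
110 [ 0  0  1 10 14  5  0  0  0  0  0 14 23 13  2  0  0  0  0  0] [-31.6  34.4]
120 [0 0 0 0 0 0 0 0 0 0 0 0 0 0 0 0 0 0 0 0] 
130 [0 0 0 0 0 0 0 0 0 0 0 0 0 0 0 0 0 0 0 0] 
140 [ 0  0  0  0  0  0  0  0 10  4  2  0  0  0  0  0  0  0  0  0] [-9.5  9.2]
150 [ 0  0  0  0  0  0  0  0 11  5  1  0  0  0  0  0  0  0  0  0] [-11.   10.3]
160 [ 0  0  0  0  0  0  0  1 12  5  5  0  0  0  0  0  0  0  0  0] [-10.7  10. ]
170 [0 0 0 0 0 0 0 5 7 3 3 2 0 0 0 0 0 0 0 0] [-8.1  9.1]
180 [0 0 0 0 0 0 0 9 4 4 4 0 0 0 0 0 0 0 0 0] [-9.5  9.1]
190 [ 0  0  0  0  0  0  0 13  4  3  5  2  0  0  0  0  0  0  0  0] [-7.8 10.2]
200 [ 0  0  0  0  0  0  2 11  3  4  4  4  0  0  0  0  0  0  0  0] [-7.7 10. ]
210 [0 0 0 0 0 4 4 5 3 3 2 3 2 2 0 0 0 0 0 0] [-0.4 15.9]
220 [0 0 0 0 0 5 1 2 3 1 2 1 2 2 0 0 0 0 0 0] [ 2.8 16.4]
```

View pics/s4.png

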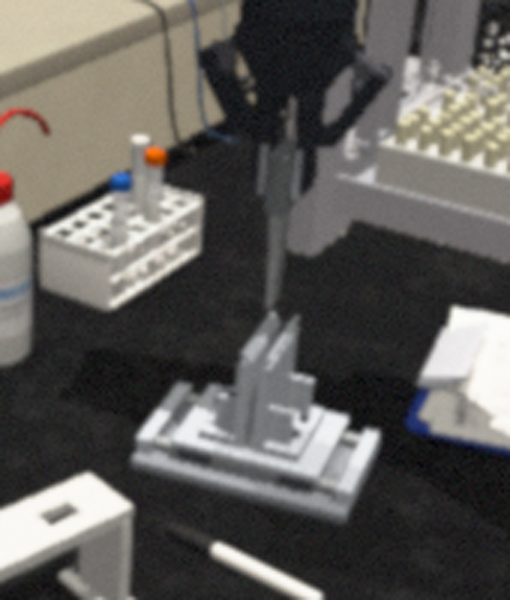

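The blade hangs at crop (275,270), lined up within about 1 mm over the gap at (270,330). I'll lower it partway.

>>> jog_arm(
  steps=[
    [-1,0,-0.001,0.02,0,0,0.0],
    [-1,0,0,0.02,0,0,0],
    [-1,0,0,0.016,0,0,0],
    [-1,0,0,0.016,0,0,0],
    [-1,0,0,0.014,0,0,0],
    [-1,0,0,0.01,0,0,0],
    [-1,0,0,0,0,0,0],
  ],
)

```text
clock: 8.18
eef_pos: [506.8, -30.7, 350.4]
tool_rot: [-3.141, -0.0, 1.777]
force: [0.5, 0.1, 0.0]
width: 14.8
gripper_force: 58.4
```

```bash
cat > st.py <<'E'
from h import *
s=read_state();print(s["clock"],s["eef_pos"].round(2),s["tool_rot"].round(4),"F",s["force"].round(2),"T",s["torque"].round(2),s["width"].round(2))
E
python3 st.py
```

```text
Traceback (most recent call last):
  File "st.py", line 2, in <module>
    s=read_state();print(s["clock"],s["eef_pos"].round(2),s["tool_rot"].round(4),"F",s["force"].round(2),"T",s["torque"].round(2),s["width"].round(2))
                                                                                                                                  ^^^^^^^^^^^^^^^^
AttributeError: 'float' object has no attribute 'round'
```

>>> jog_arm(
  steps=[
    [-1,0,0,0.004,0,0,0],
    [-1,0,0,0.004,0,0,0],
    [-1,0,0,0.004,0,0,0],
    [-1,0,0,0.004,0,0,0],
    [-1,0,0,0,0,0,0],
  ],
)

```text
clock: 8.8
eef_pos: [506.8, -30.7, 342.6]
tool_rot: [-3.141, -0.0, 1.777]
force: [-0.1, -0.5, -0.8]
width: 15.0
gripper_force: 58.4
```

>>> jog_arm(
  steps=[
    [-1,0,0,0.002,0,0,0],
    [-1,0,0,0.002,0,0,0],
    [-1,0,0,0,0,0,0],
  ],
)

```text
clock: 9.18
eef_pos: [506.8, -30.7, 340.7]
tool_rot: [-3.142, -0.0, 1.777]
force: [-0.1, -0.3, -0.1]
width: 15.3
gripper_force: 58.4
```

>>> jog_arm(
  steps=[
    [-1,0,0,0.002,0,0,0],
    [-1,0,0,0.002,0,0,0],
    [-1,0,0,0,0,0,0],
  ],
)

```text
clock: 9.55
eef_pos: [506.8, -30.7, 338.6]
tool_rot: [-3.141, -0.0, 1.777]
force: [-0.3, -0.1, -1.3]
width: 15.4
gripper_force: 58.4
```

>>> jog_arm(
  steps=[
    [-1,0,0,0.002,0,0,0],
    [-1,0,0,0.002,0,0,0],
    [-1,0,0,0,0,0,0],
  ],
)

```text
clock: 9.93
eef_pos: [506.8, -30.7, 336.6]
tool_rot: [-3.141, -0.0, 1.777]
force: [0.1, -0.8, -0.5]
width: 15.1
gripper_force: 58.4
```

>>> jog_arm(
  steps=[
    [-1,0,0,0.002,0,0,0],
    [-1,0,0,0,0,0,0],
  ],
)

```text
clock: 10.18
eef_pos: [506.8, -30.7, 335.7]
tool_rot: [-3.142, -0.0, 1.777]
force: [-0.5, 0.5, -1.0]
width: 15.2
gripper_force: 58.4
```

>>> jog_arm(
  steps=[
    [-1,0,0,0.002,0,0,0],
    [-1,0,0,0,0,0,0],
  ],
)

```text
clock: 10.42
eef_pos: [506.8, -30.7, 334.6]
tool_rot: [-3.141, -0.0, 1.777]
force: [-0.1, 1.7, -1.5]
width: 15.1
gripper_force: 58.4
```

>>> jog_arm(
  steps=[
    [-1,0,0,0.002,0,0,0],
    [-1,0,0,0,0,0,0],
  ],
)

```text
clock: 10.68
eef_pos: [506.8, -30.7, 333.6]
tool_rot: [-3.142, -0.0, 1.777]
force: [0.1, -0.1, -1.0]
width: 15.0
gripper_force: 58.4
```

>>> jog_arm(
  steps=[
    [-1,0,0,0.002,0,0,0],
    [-1,0,0,0,0,0,0],
  ],
)

```text
clock: 10.92
eef_pos: [506.8, -30.7, 332.7]
tool_rot: [-3.142, -0.0, 1.777]
force: [-0.5, 0.7, -0.7]
width: 15.4
gripper_force: 58.4
```

>>> jog_arm(
  steps=[
    [-1,0,0,0.002,0,0,0],
    [-1,0,0,0,0,0,0],
  ],
)

```text
clock: 11.18
eef_pos: [506.8, -30.7, 331.7]
tool_rot: [-3.142, -0.0, 1.777]
force: [-0.2, 0.3, -0.5]
width: 15.4
gripper_force: 58.4
```

>>> jog_arm(
  steps=[
    [-1,0,0,0.002,0,0,0],
    [-1,0,0,0,0,0,0],
  ],
)

```text
clock: 11.42
eef_pos: [506.8, -30.7, 330.6]
tool_rot: [-3.142, -0.0, 1.777]
force: [-0.6, 0.3, -1.4]
width: 15.4
gripper_force: 58.4
```

>>> jog_arm(
  steps=[
    [-1,0,0,0.002,0,0,0],
    [-1,0,0,0,0,0,0],
  ],
)

```text
clock: 11.68
eef_pos: [506.8, -30.7, 329.7]
tool_rot: [-3.142, -0.0, 1.777]
force: [-0.1, 0.8, -0.1]
width: 15.5
gripper_force: 58.4
```

>>> jog_arm(
  steps=[
    [-1,0,0,0.002,0,0,0],
    [-1,0,0,0,0,0,0],
  ],
)

```text
clock: 11.92
eef_pos: [506.8, -30.7, 328.6]
tool_rot: [-3.141, -0.0, 1.777]
force: [0.2, -0.5, -1.1]
width: 15.3
gripper_force: 58.4
```

```bash
sed -i 's/,s\["width"\].round(2)//' st.py; python3 st.py
```

```text
11.925 [506.83 -30.73 328.65] [-3.1415e+00 -1.0000e-04  1.7767e+00] F [ 0.18 -0.53 -1.13] T [-0.01 -0.02  0.01]
```

>>> jog_arm(
  steps=[
    [-1,0,0,0.002,0,0,0],
    [-1,0,0,0,0,0,0],
  ],
)

```text
clock: 12.18
eef_pos: [506.9, -30.7, 327.7]
tool_rot: [-3.142, 0.0, 1.777]
force: [-0.1, -0.4, -1.4]
width: 15.1
gripper_force: 58.4
```

>>> jog_arm(
  steps=[
    [-1,0,0,0.002,0,0,0],
    [-1,0,0,0,0,0,0],
  ],
)

```text
clock: 12.42
eef_pos: [506.9, -30.7, 326.7]
tool_rot: [3.142, -0.0, 1.777]
force: [0.4, 0.4, -0.4]
width: 15.6
gripper_force: 58.4
```

>>> jog_arm(
  steps=[
    [-1,0,0,0.002,0,0,0],
    [-1,0,0,0,0,0,0],
  ],
)

```text
clock: 12.68
eef_pos: [506.9, -30.7, 325.7]
tool_rot: [3.142, 0.0, 1.777]
force: [0.1, 0.5, -1.3]
width: 14.9
gripper_force: 58.4
```

>>> jog_arm(
  steps=[
    [-1,0,0,0.002,0,0,0],
    [-1,0,0,0,0,0,0],
  ],
)

```text
clock: 12.92
eef_pos: [507.0, -30.7, 324.8]
tool_rot: [3.141, 0.0, 1.777]
force: [0.3, -0.3, 1.1]
width: 15.3
gripper_force: 58.7
```

>>> jog_arm(
  steps=[
    [-1,0,0,0.002,0,0,0],
    [-1,0,0,0,0,0,0],
  ],
)

```text
clock: 13.18
eef_pos: [507.1, -30.7, 324.1]
tool_rot: [3.14, 0.0, 1.777]
force: [-0.9, -0.9, 4.5]
width: 15.1
gripper_force: 59.2
```

>>> jog_arm(
  steps=[
    [-1,0,0,0.002,0,0,0],
    [-1,0,0,0,0,0,0],
  ],
)

```text
clock: 13.42
eef_pos: [507.4, -30.5, 323.4]
tool_rot: [3.14, 0.0, 1.777]
force: [-0.3, 0.5, 7.0]
width: 15.2
gripper_force: 59.7
```

Run:
```python
import st
from h import *
im=get_image("scene"); v=im["pixels"][110:270,250:370,::-1]; cv2.imwrite("pics/s5.png",cv2.resize(v,None,fx=3.7,fy=3.7,interpolation=2))
```

```text
13.425 [507.41 -30.55 323.4 ] [3.1396e+00 4.0000e-04 1.7769e+00] F [-0.33  0.5   6.97] T [-0.04 -0.02 -0.  ]
```

View pics/s5.png

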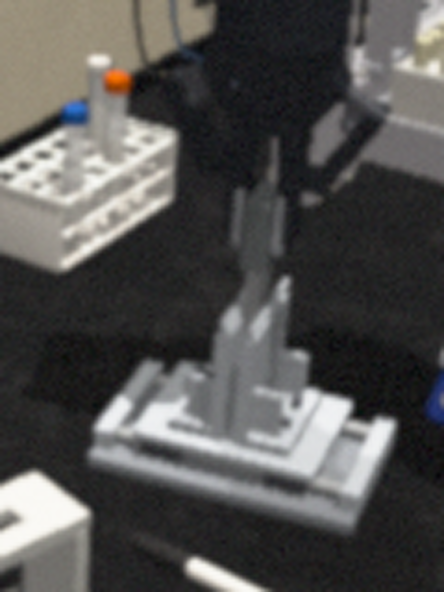

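The blade sits in the gap between both plates at crop (250,320), held at (258,230). The push is about 7.8 N, at the top of the snug range, so I'll ease back slightly.

>>> jog_arm(
  steps=[
    [-1,0,0,-0.001,0,0,0],
    [-1,0,0,0,0,0,0],
  ],
)

```text
clock: 13.72
eef_pos: [507.0, -30.7, 323.4]
tool_rot: [3.141, 0.0, 1.777]
force: [1.1, -1.1, 4.6]
width: 15.5
gripper_force: 59.1
```

>>> jog_arm(
  steps=[
    [-1,0,0,-0.001,0,0,0],
    [-1,0,0,0,0,0,0],
  ],
)

```text
clock: 13.98
eef_pos: [506.6, -30.8, 323.5]
tool_rot: [-3.141, -0.0, 1.777]
force: [0.7, -0.5, 1.0]
width: 14.9
gripper_force: 58.7
```

>>> jog_arm(
  steps=[
    [-1,0,0,-0.001,0,0,0],
    [-1,0,0,0,0,0,0],
  ],
)

```text
clock: 14.22
eef_pos: [506.4, -30.9, 323.6]
tool_rot: [-3.14, -0.0, 1.777]
force: [-0.0, 0.3, -4.5]
width: 15.5
gripper_force: 58.4
```

>>> jog_arm(
  steps=[
    [-1,0,0,-0.001,0,0,0],
    [-1,0,0,0,0,0,0],
  ],
)

```text
clock: 14.48
eef_pos: [506.4, -30.9, 324.2]
tool_rot: [-3.14, -0.0, 1.777]
force: [0.7, -0.6, -6.4]
width: 15.1
gripper_force: 58.7
```

>>> jog_arm(
  steps=[
    [-1,0,0,-0.001,0,0,0],
    [-1,0,0,0,0,0,0],
  ],
)

```text
clock: 14.72
eef_pos: [507.3, -30.5, 325.8]
tool_rot: [3.14, 0.0, 1.777]
force: [0.2, 0.5, -1.4]
width: 15.5
gripper_force: 59.3
```

>>> jog_arm(
  steps=[
    [-1,0,0,0.001,0,0,0],
    [-1,0,0,0.001,0,0,0],
    [-1,0,0,0,0,0,0],
  ],
)

```text
clock: 15.1
eef_pos: [507.3, -30.6, 324.7]
tool_rot: [3.14, 0.0, 1.777]
force: [-0.3, 1.1, 2.6]
width: 15.7
gripper_force: 59.9
```

>>> jog_arm(
  steps=[
    [-1,0,0,0.001,0,0,0],
    [-1,0,0,0,0,0,0],
    [-1,0,0,0,0,0,0],
  ],
)

```text
clock: 15.48
eef_pos: [507.2, -30.6, 324.1]
tool_rot: [3.14, 0.0, 1.777]
force: [-0.4, 0.1, 5.3]
width: 15.4
gripper_force: 60.3
```

Run:
```python
from h import *
for i in range(4):
    s=read_state(); print(s["clock"],s["eef_pos"].round(2),s["force"].round(2)); get_image("scene")
```

```text
15.475 [507.19 -30.6  324.14] [-0.43  0.09  5.25]
15.525 [507.19 -30.59 324.14] [-0.27 -0.07  4.74]
15.575 [507.17 -30.62 324.13] [0.27 0.78 5.49]
15.625 [507.2  -30.62 324.14] [-1.56  0.41  5.39]
```

The force is steady at about 6 N of push, with an estimated 10 N on each plate, and the gauge is at rest. I'm handing it in.

```bash
python3 -c "
from cell import *
print(finish_job())"
```

```text
the job is handed in; nothing more can be done
None
```

The taper gauge is still held by its handle, snug and upright between the plates with its tip about 40 mm below their top edges and roughly 6 N of push. I handed it in at about 15.6 s; no verdict came back, and the blue look-alike toppled early on while the arm was still well away from it.

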